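# Lock off the lathe pendant and pop its battery hatch open

### The job

The lathe's wireless control pendant on the bench needs new batteries. With a fingertip, push its red stop button down until it locks in so that the lathe cannot start, then press the ribbed end of the battery hatch down once and draw away, so that the hatch pops up and is left standing wide open. Do not push the hatch shut again, and do not pick up or shift the pendant, the three new cells, the wax tin or the wooden blank beside it.

Things in the scene. Friction and masses are not known exactly. Their poses are not given: they have to be found in the camera images.
- station: control pendant: grey housing 184 x 96 x 58 mm (x, y, z), loose on rubber feet, 1.6 kg. Origin: centre of its underside. x points from the hatch end (near the robot) to the control end (far), y left, z up. Fixed on the far half: black dial (14 mm above the housing top, at x 0.019, y 0.023), flush green start button (0.019, -0.023), stub antenna (44 mm above the top, at 0.083, 0.038)
- stop_top (a point): centre of the top of the red mushroom stop button, 40 mm in diameter, on a yellow collar; when out its top lies 86 mm above the bench (28 mm above the housing top). Moves with the button; z up
- stop (a joint): travel of the red stop button in m: 0 = out, 0.008 = locked in. It snaps over half-way: it resists with about 5 N at first, less and less from there; past 4 mm it pulls itself in and stays in
- hatch_pad (a point): centre of the top of the ribbed press pad (26 x 44 mm) at the free end of the battery hatch, 16 mm from the free edge; 60 mm above the bench when shut. Moves with the hatch. The free edge is the end of the housing; nothing stands in front of it
- hatch_hinge (a point): middle of the hatch's hinge line, on the housing, 56 mm above the bench; the hinge runs along the pendant's y axis. The dark hatch is 83 x 83 x 4 mm and reaches from here 83 mm towards the pendant's -x end; it is flush with the housing top when shut
- hatch (a joint): hatch angle in rad: 0 (to 0.012) shut and latched, 1.75 wide open at its stop, negative = pressed below flush, hard stop -0.088. Push-push latch under the pad: press the pad 3.5 mm down or more (below -0.052; 6 mm at the hard stop; about 3 N), hold 0.1 s: it is free, and as the finger leaves up and away the sprung hatch swings open in about 1 s and stays. Pushed down from open, it latches shut again
- latch (a joint): sideways position in m of the small latch pin inside the bay, hidden while the hatch is shut: 0 = holding the hatch, -0.0055 = free (with a short swing to -0.010 as the hatch leaves), above +0.004 only while an open hatch is being pushed shut again
- cell_a_mid (a point): a new round battery cell standing upright, 26 mm in diameter and 50 mm tall; this point is its centre, half-way up. 60 g
- cell_b_mid (a point): a second new cell like cell_a; its centre
- cell_c_mid (a point): a third new cell like cell_a; its centre
- wax_tin: round metal tin of red wax, 66 mm in diameter, 28 mm tall; origin: centre of its underside
- turned_blank: pale turned wooden blank, 60 mm in diameter, 50 mm tall; origin: centre of its underside
Things that resemble listed ones, but are neither listed nor needed, are in the scene too. Leave any pink or turquoise look-alike of the part that bears cell_c_mid alone.

How it is judged:
On the way, in this order (a step that is already met when the one before it is completed fails the run):
1. the red stop button is locked in, with the hatch still shut (value of joint stop above 0.0065 m and value of joint hatch below 0.1 rad), for 0.2 s.
2. the hatch has popped and stands wide open (value of joint hatch above 1.5 rad), for 0.2 s.
At the end, for the whole second after the job is handed in: the stop button is locked in (more than 6.5 mm down), the hatch stands open more than 1.5 rad (86 degrees) and at rest, its latch free; the pendant stands flat within 30 mm of where it was, and the cells, tin and blank within 20 mm of where they were, the cells upright (value of joint stop above 0.0065 m and value of joint hatch above 1.5 rad and velocity of joint hatch between -0.1 and 0.1 rad/s and value of joint latch below -0.003 m and distance of station from where it was at the start of the episode below 0.03 m and height (world z) of station below 0.005 m and angle between station's own z axis and vertical below 0.05 rad and distance of each of cell_a_mid, cell_b_mid, cell_c_mid, wax_tin, turned_blank from where it was at the start of the episode below 0.02 m and angle between each of cell_a_mid, cell_b_mid, cell_c_mid's own z axis and vertical below 0.1 rad); the robot touches nothing.
It fails at once if the hatch is pushed shut again after it popped (value of joint latch above 0.004 m).
It fails at once if the pendant is lifted, tipped or shoved more than 40 mm (height (world z) of station above 0.012 m or angle between station's own z axis and vertical above 0.12 rad or distance of station from where it was at the start of the episode above 0.04 m).
It fails at once if a cell, the tin or the blank is lifted or knocked more than 20 mm (distance of any of cell_a_mid, cell_b_mid, cell_c_mid, wax_tin, turned_blank from where it was at the start of the episode above 0.02 m or angle between any of cell_a_mid, cell_b_mid, cell_c_mid's own z axis and vertical above 0.3 rad).
It also fails if it takes over 40 s, if anything falls off the work surface, if the arm or the gripper's body presses on something with over 40 N, if the wrist force passes 120 N, or if a joint passes its speed limit or range.

### The arm

A 7-joint arm with a two-finger parallel gripper is mounted at the origin on a cart in front of the work surface, level with it; the furniture and walls round the work are solid. World frame = base frame: x ahead of the robot, y to its left, z up, the work surface at z = 0. Lengths are in m, angles in rad, forces in N, time in s.
With the tool pointing down it reaches from about 0.4 to 0.85 m from the base axis. Payload 4.5 kg.
Tool frame: the origin (TCP) lies at the very end of the fingers, on their centre line; the grasp point (between the pads) lies 19 mm behind it; z points along the fingers, x is the direction in which the jaws open and shut, and the axes are right-handed (so a half turn about z gives the same grasp; the last joint's range is limited). The gripper opens to 88 mm and grips with 3 to 60 N. Pads are 18 mm wide; open, the fingers measure 123 mm over their backs; the gripper's body (75 mm by 187 mm) begins 45 mm behind the grasp point.
Start: joints at [-1.205, 0.689, -0.195, 1.565, 0.157, 0.902, -0.215], TCP at [0.204, 0.591, 0.239] pointing down, gripper open.
Joint ranges: [-3.01, 3.01], [-0.46, 2.08], [-1.47, 1.51], [0.13, 2.56], [-1, 4.14], [0.04, 2.09], [-2.66, 2.66]. Speed limits (rad/s): [2.57, 2.57, 3.14, 3.14, 3.14, 3.14, 3.14].

### API

Orientations are given as a unit quaternion [x, y, z, w].
In Python, from plant import * gives the robot as it stands.
- The arm moves only by the tool apply_moves, never from a script. Its argument "series" is a list of rows, each an object of numbers: "x", "y", "z": the shift along the tool's x, y, z in units of 80 cm (1.0 is 80 cm); "wx", "wy", "wz": the turn, a rotation vector about the tool's x, y, z in units of pi rad (1.0 is pi rad); "fingers": the opening, from -1 (shut) to 1 (fully open), so that 0 is half open. In form: [{"x": .., "y": .., "z": .., "wx": .., "wy": .., "wz": .., "fingers": ..}, ...]. A call has 1 to 8 rows; each row shifts and turns the pose as measured when the row begins, along the tool's axes as they then stand; what a row does not reach is not made up. A row lasts 1/8 s, in which the tool goes at most 62.5 mm and 10.7 degrees, less where a joint would pass 70% of its speed; a pose out of reach is approached as far as the arm can. A call with a number of a shift or a turn outside -1 to 1 is refused whole. A call with a gripper value outside its range is refused whole. The fingers move at their own pace and stop on an object; "force" is the grip in N (left out, the last holds). Time passes only in rows, so rows that do not move let the fingers close. It gives the time, the measured TCP pose, the force and the opening at its end, in the units of the state.
- get_state(): the state, without advancing time (a new reading comes with each control period).
- snapshot(name): name is "side" or "top"; returns (picture, depth): 400x640x3 uint8, red, green, blue; 400x640 float32, m along the optical axis (not along the pixel's ray), 0 where there is no reading.
- camera_model(name): a dict with "camera_matrix" (3x3 intrinsics, pixels), "dist_coeffs" ([k1, k2, p1, p2, k3] as OpenCV has them; the pictures are not rectified), "world_from_camera" (4x4, takes a point from camera to world coordinates). Camera axes: x right, y up, looking along -z (the intrinsics and any distortion apply to the point x, -y, -z); pixel columns grow to the right and rows downward; lengths in m; the calibration is good to about 2 mm. A picture is of the moment at which its call begins. camera_model takes no time and is no camera call.
- finish_job(): hands the job in, once; it reports no verdict.
The state is a dict: "clock": time; "q": joint angles; "qd": joint speeds; "joint_torque": joint torques, N m; "tool_pos": TCP position; "eef_rot": TCP orientation; "contact_force": force on the tool from outside, world axes, zero at the start; "moment": the same for the moment, N m; "opening": opening from 0.0 (shut) to 1.0 (fully open).
Only numpy, scipy, OpenCV 4.12 (cv2) and the standard library are available. Lean on these libraries where they do the work, as an engineer would, in place of code of your own. Each camera call takes 0.05 s, during which the arm holds its last target. There are 200 camera calls.

## Working session

There is one attempt and no reset: what is moved stays moved. The work goes in short steps, Python scripts to look and compute and a tool call to move; the robot and the scene stay as the last step left them, time stands still between calls to the robot, and variables do not carry over. Pictures are saved under pics/ and viewed, about 8 in all and at most 12, crops included, and the job is handed in when it is done.

Besides the shell and the picture viewer there is one more tool, called as a command line: name --argument value ..., lists and objects as JSON in quotes. apply_moves: Moves the arm, as the interface text tells. Its arguments: {"type":"object","properties":{"series":{"type":"array","items":{"type":"object","properties":{"x":{"type":"number"},"y":{"type":"number"},"z":{"type":"number"},"wx":{"type":"number"},"wy":{"type":"number"},"wz":{"type":"number"},"fingers":{"type":"number"}}}},"force":{"type":"number"}},"required":["series"]}

```bash
mkdir -p pics; cat > h.py <<'E'
from plant import *
import numpy as np, cv2
def shot(n,f):
    p,d=snapshot(n); np.savez(f'{n}.npz',p=p,d=d); cv2.imwrite(f'pics/{f}.png',p[:,:,::-1]); return p,d
def cloud(n,d):
    m=camera_model(n);K=np.array(m['camera_matrix'],float);D=np.array(m['dist_coeffs'],float);T=np.array(m['world_from_camera'])
    v,u=np.mgrid[0:400,0:640]
    r=cv2.undistortPoints(np.stack([u,v],-1).reshape(-1,1,2).astype(float),K,D).reshape(400,640,2)
    P=np.stack([r[...,0]*d,-r[...,1]*d,-d],-1)
    W=P@T[:3,:3].T+T[:3,3]; W[d==0]=np.nan; return W
def show():
    s=get_state(); print({k:np.round(s[k],4).tolist() for k in('clock','q','tool_pos','eef_rot','contact_force','opening')})
E
python3 - <<'E'
from h import *
show()
for n in('top','side'):
    p,d=shot(n,n+'0'); W=cloud(n,d)
    print(n,(d>0).mean(),np.round(camera_model(n)['world_from_camera'],3).tolist())
    hsv=cv2.cvtColor(p,cv2.COLOR_RGB2HSV)
    m=(((hsv[...,0]<8)|(hsv[...,0]>172))&(hsv[...,1]>150)&(hsv[...,2]>80)).astype(np.uint8)
    k,l,st,c=cv2.connectedComponentsWithStats(m)
    for i in range(1,k):
        if st[i,4]>40: print(st[i],c[i].round(1),np.round(np.nanmedian(W[l==i],0),4))
E
```

```text
{'clock': 0.0, 'q': [-1.2053, 0.69, -0.1945, 1.5664, 0.1573, 0.9025, -0.2151], 'tool_pos': [0.2034, 0.5903, 0.2379], 'eef_rot': [0.8141, 0.5807, -0.0007, 0.0006], 'contact_force': [-0.2787, -0.2326, 0.7001], 'opening': 0.9982}
top 0.99601953125 [[0.01, 0.985, -0.17, 0.359], [-1.0, 0.008, -0.016, -0.3], [-0.015, 0.17, 0.985, 0.911], [0.0, 0.0, 0.0, 1.0]]
[  0  73  34  36 600] [16.  92.5] [0.7619 0.4543 0.018 ]
[293 134  19  18 261] [302.3 142.1] [ 0.6142 -0.2442  0.0837]
[362 183  24  24 470] [373.4 194.6] [ 0.519  -0.3895  0.0279]
side 0.99601171875 [[0.824, 0.326, -0.464, 0.134], [-0.566, 0.445, -0.694, -0.887], [-0.02, 0.834, 0.551, 0.549], [0.0, 0.0, 0.0, 1.0]]
[333 167  19  14 173] [341.8 173.1] [ 0.6101 -0.2502  0.0827]
[334 237  27  16 325] [347.  244.5] [ 0.5192 -0.3894  0.0277]
```

```bash
python3 - <<'E'
from h import *
t=np.load('top.npz');s=np.load('side.npz')
a=cv2.resize(t['p'][90:290,200:440],None,fx=2.5,fy=2.5,interpolation=2)
cv2.imwrite('pics/topc.png',a[:,:,::-1])
W=cloud('top',t['d'])
hsv=cv2.cvtColor(t['p'],cv2.COLOR_RGB2HSV)
m=((W[...,2]>0.05)&(W[...,2]<0.066)&(np.abs(W[...,0]-.57)<.2)&(np.abs(W[...,1]+.25)<.2)).astype(np.uint8)
k,l,st,c=cv2.connectedComponentsWithStats(m)
for i in range(1,k):
    if st[i,4]>100:
        P=W[l==i]; r=cv2.minAreaRect((P[:,:2]*1000).astype(np.float32)); print(st[i],c[i].round(1),r,np.median(P[:,2]),cv2.boxPoints(r).round().tolist())
E
```

```text
[ 260  126   70   96 3723] [294.3 175.7] ((560.8567504882812, -228.29449462890625), (96.90642547607422, 184.95675659179688), 74.4566421508789) 0.05845032998360555 [[459.0, -250.0], [637.0, -300.0], [663.0, -206.0], [485.0, -157.0]]
```

View pics/topc.png

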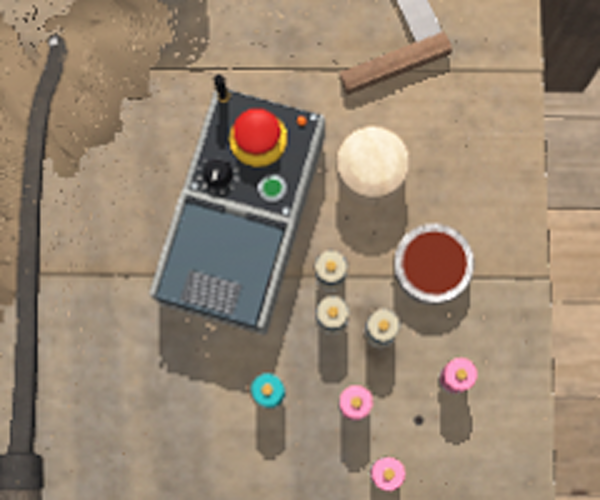

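View pics/side0.png

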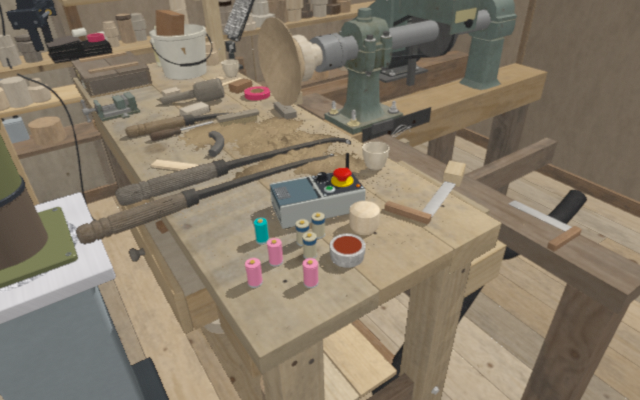

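Red candidates in the top crop are the stop button at (257,132) on a yellow collar, the wax tin at (434,262), and an unrelated red item at full-picture pixel (16,92). I choose the one on the yellow collar, whose measured height is 84 mm. The ribbed pad is at crop (212,292), which is the near end of the pendant. The pendant measures 97x185 mm at a yaw of -15.6°, which matches the description. I'll check the travel corridor next.

```bash
cat >> h.py <<'E'
from scipy.spatial.transform import Rotation as Ro
YAW=np.deg2rad(-15.54); ORG=np.array([.561,-.2283]); ex=np.array([np.cos(YAW),np.sin(YAW)])
PAD=ORG-.076*ex; STOP=ORG+.052*ex
def to(p):
    s=get_state(); R=Ro.from_quat(s['eef_rot']).as_matrix(); d=R.T@(np.array(p)-s['tool_pos'])
    Rt=np.column_stack([[-ex[1],ex[0],0],[ex[0],ex[1],0],[0,0,-1]])
    print('to',np.round(p,4),'units',np.round(d/.8,4),'turn',np.round(Ro.from_matrix(R.T@Rt).as_rotvec()/np.pi,4))
E
python3 - <<'E'
from h import *
print(PAD,STOP); to([*STOP,.24])
for n in('top','side'):
    f=np.load(n+'.npz');W=cloud(n,f['d'])
    q=W[(W[...,2]>.1)&(W[...,2]<1.0)&(W[...,0]>-.1)&(W[...,0]<1)&(np.abs(W[...,1])<.8)]
    g=np.round(q[:,:2]/.1).astype(int)
    for k in np.unique(g,axis=0):
        z=q[(g==k).all(1)][:,2]
        if len(z)>15: print(n,k/10,len(z),np.percentile(z,[5,95]).round(2))
f=np.load('top.npz');W=cloud('top',f['d'])
hsv=cv2.cvtColor(f['p'],cv2.COLOR_RGB2HSV);h=hsv[...,0]
for nm,lo,hi in(('red',0,8),('yellow',22,32)):
    m=(h>=lo)&(h<=hi)&(hsv[...,1]>170)&(hsv[...,2]>100)&(np.abs(W[...,0]-.61)<.04)&(np.abs(W[...,1]+.245)<.04)
    P=W[m]; print(nm,m.sum(),P.min(0),P.max(0))
P=W[206,285],W[200,285]; print(P)
E
```

```text
[ 0.48777828 -0.20793876] [ 0.61109907 -0.24223137]
to [ 0.6111 -0.2422  0.24  ] units [-0.818   0.8207 -0.0011] turn [ 0.      0.0005 -0.0193]
top [0.7 0.1] 1754 [0.11 0.29]
top [0.7 0.2] 2868 [0.11 0.29]
top [0.7 0.3] 625 [0.14 0.26]
top [0.8 0.1] 1386 [0.18 0.25]
top [0.8 0.2] 1020 [0.22 0.26]
top [0.9 0.1] 132 [0.18 0.22]
side [ 0.  -0.1] 438 [0.1  0.16]
side [0. 0.] 328 [0.11 0.19]
side [0.1 0. ] 773 [0.11 0.22]
side [0.1 0.5] 74 [0.31 0.34]
side [0.2 0.5] 872 [0.25 0.35]
side [0.2 0.6] 496 [0.25 0.36]
side [0.2 0.7] 18 [0.33 0.34]
side [0.3 0.6] 39 [0.31 0.34]
side [0.3 0.7] 33 [0.3  0.34]
side [0.6 0.8] 344 [0.1  0.16]
side [0.7 0.1] 824 [0.11 0.29]
side [0.7 0.2] 1644 [0.11 0.29]
side [0.7 0.3] 375 [0.14 0.26]
side [0.7 0.8] 348 [0.1  0.17]
side [0.8 0.1] 872 [0.16 0.25]
side [0.8 0.2] 204 [0.15 0.26]
side [0.8 0.8] 221 [0.1 0.2]
side [0.9 0.1] 659 [0.16 0.24]
side [0.9 0.2] 131 [0.22 0.25]
side [0.9 0.7] 32 [0.22 0.26]
side [0.9 0.8] 528 [0.12 0.25]
side [1.  0.1] 1114 [0.11 0.26]
side [1.  0.2] 519 [0.11 0.29]
red 251 [ 0.59625543 -0.28301868  0.05642889] [ 0.63995459 -0.22591932  0.08879518]
yellow 90 [ 0.59290879 -0.26505701  0.05700549] [ 0.62504354 -0.22218768  0.06856496]
(array([ 0.48923559, -0.21104593,  0.0600814 ]), array([ 0.50112574, -0.21086963,  0.06129042]))
```

apply_moves --series '[{"x":-0.05,"y":0.05,"z":-0.01,"wz":-0.019,"fingers":-1},{"x":-0.055,"y":0.055,"fingers":-1},{"x":-0.055,"y":0.055,"fingers":-1},{"x":-0.055,"y":0.055,"fingers":-1},{"x":-0.055,"y":0.055,"fingers":-1},{"x":-0.055,"y":0.055,"fingers":-1},{"x":-0.055,"y":0.055,"fingers":-1},{"x":-0.055,"y":0.055,"fingers":-1}]'

```text
schema error: expected keys x, y, z, wx, wy, wz, fingers
```

```bash
python3 -c "
from h import *
show(); to([.613,-.244,.2])"
```

```text
{'clock': 0.1, 'q': [-1.2052, 0.6899, -0.1945, 1.5663, 0.1573, 0.9025, -0.2151], 'tool_pos': [0.2034, 0.5903, 0.238], 'eef_rot': [0.8142, 0.5806, -0.0006, 0.0005], 'contact_force': [-0.5998, -0.8618, 0.4478], 'opening': 0.9986}
to [ 0.613 -0.244  0.2  ] units [-0.8192  0.8237  0.0489] turn [ 0.      0.0005 -0.0193]
```

All keys are needed in every row.

apply_moves --series '[{"x":-0.05,"y":0.05,"z":-0.01,"wx":0,"wy":0,"wz":-0.019,"fingers":-1},{"x":-0.055,"y":0.055,"z":0,"wx":0,"wy":0,"wz":0,"fingers":-1},{"x":-0.055,"y":0.055,"z":0,"wx":0,"wy":0,"wz":0,"fingers":-1},{"x":-0.055,"y":0.055,"z":0,"wx":0,"wy":0,"wz":0,"fingers":-1},{"x":-0.055,"y":0.055,"z":0,"wx":0,"wy":0,"wz":0,"fingers":-1},{"x":-0.055,"y":0.055,"z":0,"wx":0,"wy":0,"wz":0,"fingers":-1},{"x":-0.055,"y":0.055,"z":0,"wx":0,"wy":0,"wz":0,"fingers":-1},{"x":-0.055,"y":0.055,"z":0,"wx":0,"wy":0,"wz":0,"fingers":-1}]'

```text
clock: 1.1
tool_pos: [0.4431, 0.1608, 0.2433]
eef_rot: [0.793, 0.61, -0.001, -0.001]
contact_force: [0.6, 0.5, 0.2]
opening: 0.115
```

```bash
python3 -c "
from h import *
show(); to([.613,-.244,.2])"
```

```text
{'clock': 1.1, 'q': [-0.2606, 0.4944, -0.2781, 2.0028, 0.208, 0.6739, 0.641], 'tool_pos': [0.4431, 0.1608, 0.2433], 'eef_rot': [0.7925, 0.6098, -0.0012, -0.0009], 'contact_force': [0.627, 0.461, 0.2308], 'opening': 0.1147}
to [ 0.613 -0.244  0.2  ] units [-0.4346  0.3351  0.0535] turn [-0.0009  0.0003  0.0038]
```

apply_moves --series '[{"x":-0.06,"y":0.046,"z":0,"wx":0,"wy":0,"wz":0.004,"fingers":-1},{"x":-0.06,"y":0.046,"z":0,"wx":0,"wy":0,"wz":0,"fingers":-1},{"x":-0.06,"y":0.046,"z":0,"wx":0,"wy":0,"wz":0,"fingers":-1},{"x":-0.06,"y":0.046,"z":0,"wx":0,"wy":0,"wz":0,"fingers":-1},{"x":-0.06,"y":0.046,"z":0,"wx":0,"wy":0,"wz":0,"fingers":-1},{"x":-0.06,"y":0.046,"z":0,"wx":0,"wy":0,"wz":0,"fingers":-1},{"x":-0.06,"y":0.046,"z":0,"wx":0,"wy":0,"wz":0,"fingers":-1},{"x":-0.015,"y":0.013,"z":0.03,"wx":0,"wy":0,"wz":0,"fingers":-1}]'

```text
clock: 2.1
tool_pos: [0.6127, -0.2658, 0.2174]
eef_rot: [0.799, 0.602, -0.001, 0.0]
contact_force: [0.4, 0.4, 0.1]
opening: 0.005
```

```bash
python3 -c "
from h import *
show(); to([.613,-.244,.1])"
```

```text
{'clock': 2.1, 'q': [0.4864, 0.7792, -0.2874, 1.4421, 0.2485, 0.9563, 1.4256], 'tool_pos': [0.6127, -0.2658, 0.2174], 'eef_rot': [0.7986, 0.6019, -0.0008, 0.0004], 'contact_force': [0.4181, 0.3856, 0.0816], 'opening': 0.0054}
to [ 0.613 -0.244  0.1  ] units [ 0.0266 -0.0071  0.1467] turn [-0.0001  0.0006 -0.0025]
```

apply_moves --series '[{"x":0.027,"y":-0.007,"z":0.03,"wx":0,"wy":0,"wz":-0.0025,"fingers":-1},{"x":0,"y":0,"z":0.05,"wx":0,"wy":0,"wz":0,"fingers":-1},{"x":0,"y":0,"z":0.05,"wx":0,"wy":0,"wz":0,"fingers":-1},{"x":0,"y":0,"z":0,"wx":0,"wy":0,"wz":0,"fingers":-1}]'

```text
clock: 2.6
tool_pos: [0.6109, -0.2462, 0.1068]
eef_rot: [0.798, 0.603, -0.003, -0.001]
contact_force: [-0.1, -0.7, 1.0]
opening: 0.004
```

```bash
python3 - <<'E'
from h import *
show(); to([.613,-.244,.086])
p,d=shot('side','s1'); q,e=shot('top','t1')
a=cv2.resize(p[100:240,240:420],(640,498)); cv2.imwrite('pics/s1c.png',a[:,:,::-1])
E
```

```text
{'clock': 2.6, 'q': [0.4424, 0.9029, -0.2502, 1.5498, 0.2988, 0.7324, 1.354], 'tool_pos': [0.6109, -0.2462, 0.1068], 'eef_rot': [0.7976, 0.6031, -0.0026, -0.0014], 'contact_force': [-0.102, -0.7347, 0.9683], 'opening': 0.0041}
to [ 0.613 -0.244  0.086] units [0.0034 0.0019 0.026 ] turn [-0.0017  0.0008 -0.0015]
```

View pics/s1c.png

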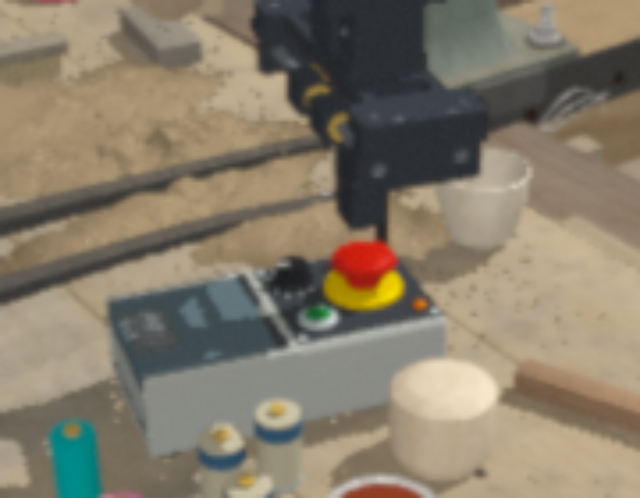

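The crop shows the closed fingertips at (360,215), directly above the red button at (365,262), and the antenna is clear. Now I'll press.

apply_moves --series '[{"x":0.003,"y":0.002,"z":0.018,"wx":0,"wy":0,"wz":-0.0015,"fingers":-1},{"x":0,"y":0,"z":0.008,"wx":0,"wy":0,"wz":0,"fingers":-1},{"x":0,"y":0,"z":0.006,"wx":0,"wy":0,"wz":0,"fingers":-1},{"x":0,"y":0,"z":0.005,"wx":0,"wy":0,"wz":0,"fingers":-1},{"x":0,"y":0,"z":0.003,"wx":0,"wy":0,"wz":0,"fingers":-1}]'

```text
clock: 3.32
tool_pos: [0.6193, -0.2462, 0.0816]
eef_rot: [0.796, 0.605, 0.002, 0.005]
contact_force: [-0.4, 0.9, -0.1]
opening: 0.01
```

```bash
python3 -c "
from h import *
show(); to([.613,-.244,.0765])"
```

```text
{'clock': 3.325, 'q': [0.4322, 0.9401, -0.2388, 1.5504, 0.3138, 0.6789, 1.3429], 'tool_pos': [0.6193, -0.2462, 0.0816], 'eef_rot': [0.7965, 0.6047, 0.0018, 0.0049], 'contact_force': [-0.3842, 0.8678, -0.1445], 'opening': 0.0098}
to [ 0.613  -0.244   0.0765] units [ 0.0006 -0.0084  0.0063] turn [ 0.0032  0.001  -0.0003]
```

apply_moves --series '[{"x":0,"y":-0.008,"z":0,"wx":0.003,"wy":0.001,"wz":0,"fingers":-1},{"x":0,"y":0,"z":0.004,"wx":0,"wy":0,"wz":0,"fingers":-1},{"x":0,"y":0,"z":0.004,"wx":0,"wy":0,"wz":0,"fingers":-1}]'

```text
clock: 3.7
tool_pos: [0.6129, -0.2447, 0.0772]
eef_rot: [0.797, 0.604, 0.0, 0.0]
contact_force: [-8.1, 3.5, 30.6]
opening: 0.005
```

```bash
python3 -c "
from h import *
show(); to([.613,-.244,.0765])"
```

```text
{'clock': 3.7, 'q': [0.4352, 0.9427, -0.2396, 1.5632, 0.3136, 0.6729, 1.3426], 'tool_pos': [0.6129, -0.2447, 0.0772], 'eef_rot': [0.7966, 0.6044, 0.0001, 0.0004], 'contact_force': [-8.1467, 3.5073, 30.6457], 'opening': 0.0051}
to [ 0.613  -0.244   0.0765] units [ 0.0008 -0.0002  0.0009] turn [ 0.0002  0.0001 -0.0005]
```

The button is at its hard stop: z is 0.077 and the force is 31 N. I'll lift off.

apply_moves --series '[{"x":0,"y":0,"z":-0.01,"wx":0,"wy":0,"wz":0,"fingers":-1},{"x":0,"y":0,"z":-0.05,"wx":0,"wy":0,"wz":0,"fingers":-1},{"x":0,"y":-0.05,"z":-0.01,"wx":0,"wy":0,"wz":0,"fingers":-1},{"x":0,"y":-0.06,"z":0,"wx":0,"wy":0,"wz":0,"fingers":-1},{"x":0,"y":-0.045,"z":0,"wx":0,"wy":0,"wz":0,"fingers":-1},{"x":0,"y":0,"z":0,"wx":0,"wy":0,"wz":0,"fingers":-1}]'

```text
clock: 4.45
tool_pos: [0.4915, -0.2106, 0.1353]
eef_rot: [0.797, 0.604, 0.002, 0.002]
contact_force: [0.5, -0.2, 0.1]
opening: 0.005
```

```bash
python3 - <<'E'
from h import *
show(); to([*PAD,.07])
for n in ('top','side'):
    p,d=shot(n,n+'2'); W=cloud(n,d); h=cv2.cvtColor(p,cv2.COLOR_RGB2HSV)
    m=((h[...,0]<8)|(h[...,0]>172))&(h[...,1]>150)&(h[...,2]>80)&(np.abs(W[...,0]-.612)<.03)&(np.abs(W[...,1]+.246)<.03)
    print(n,m.sum(),np.nanmedian(W[m],0).round(4), np.nanpercentile(W[m][:,2],[50,80,90]))
    if n=='top':
        g=(h[...,0]>55)&(h[...,0]<80)&(h[...,1]>120)&(np.abs(W[...,0]-.57)<.06)&(np.abs(W[...,1]+.25)<.06);print(W[g].mean(0),g.sum())
a=cv2.resize(p[100:240,240:420],(640,498)); cv2.imwrite('pics/s2c.png',a[:,:,::-1])
E
```

```text
{'clock': 4.45, 'q': [0.4614, 0.7314, -0.2352, 1.935, 0.3258, 0.5067, 1.296], 'tool_pos': [0.4915, -0.2106, 0.1353], 'eef_rot': [0.7968, 0.6042, 0.0016, 0.0019], 'contact_force': [0.4927, -0.1778, 0.123], 'opening': 0.0052}
to [ 0.4878 -0.2079  0.07  ] units [ 0.002  -0.0058  0.0816] turn [ 0.0016 -0.0001 -0.0006]
top 253 [ 0.6136 -0.245   0.0758] [0.07580316 0.07734835 0.07812119]
[ 0.57372426 -0.25655983  0.06270079] 32
side 143 [ 0.6105 -0.249   0.0753] [0.07533211 0.0765628  0.07719063]
```

View pics/s2c.png

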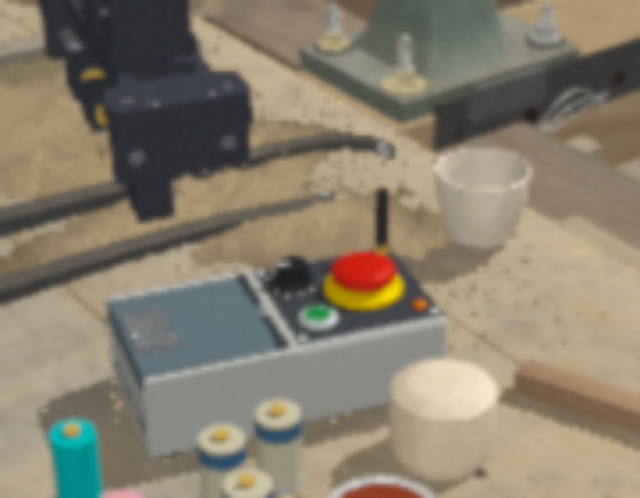

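The button top dropped from 83.7 to 75.8 mm, so it is locked, and the pendant has not moved. The picture shows the fingers above the hatch pad at (150,325). I'll go down to just above the pad.

apply_moves --series '[{"x":0.002,"y":-0.006,"z":0.04,"wx":0.001,"wy":0,"wz":0,"fingers":-1},{"x":0,"y":0,"z":0.03,"wx":0,"wy":0,"wz":0,"fingers":-1},{"x":0,"y":0,"z":0.006,"wx":0,"wy":0,"wz":0,"fingers":-1},{"x":0,"y":0,"z":0,"wx":0,"wy":0,"wz":0,"fingers":-1}]'

```text
clock: 5.05
tool_pos: [0.4995, -0.21, 0.0738]
eef_rot: [0.797, 0.604, 0.006, 0.006]
contact_force: [1.0, -0.4, 0.4]
opening: -0.0
```

```bash
python3 -c "
from h import *
show(); to([*PAD,.055])"
```

```text
{'clock': 5.05, 'q': [0.4194, 0.8379, -0.1754, 1.9562, 0.3693, 0.36, 1.2537], 'tool_pos': [0.4995, -0.21, 0.0738], 'eef_rot': [0.7968, 0.6042, 0.0061, 0.0064], 'contact_force': [1.0284, -0.4239, 0.409], 'opening': -0.0003}
to [ 0.4878 -0.2079  0.055 ] units [-0.0015 -0.0152  0.0232] turn [ 0.0056 -0.0006 -0.0006]
```

apply_moves --series '[{"x":-0.001,"y":-0.015,"z":0,"wx":0.0055,"wy":0,"wz":0,"fingers":-1},{"x":0,"y":0,"z":0.005,"wx":0,"wy":0,"wz":0,"fingers":-1},{"x":0,"y":0,"z":0,"wx":0,"wy":0,"wz":0,"fingers":-1}]'

```text
clock: 5.42
tool_pos: [0.4883, -0.2079, 0.071]
eef_rot: [0.797, 0.604, 0.001, 0.0]
contact_force: [0.3, -1.0, 0.2]
opening: 0.006
```

```bash
python3 -c "
from h import *
show(); to([*PAD,.055])"
```

```text
{'clock': 5.425, 'q': [0.4206, 0.8388, -0.1727, 1.9756, 0.3706, 0.3548, 1.2526], 'tool_pos': [0.4883, -0.2079, 0.071], 'eef_rot': [0.797, 0.604, 0.0015, 0.0003], 'contact_force': [0.2961, -0.9506, 0.1588], 'opening': 0.006}
to [ 0.4878 -0.2079  0.055 ] units [-0.0002 -0.0006  0.02  ] turn [ 0.0007 -0.0006 -0.0008]
```

apply_moves --series '[{"x":0,"y":-0.001,"z":0.006,"wx":0.0005,"wy":0,"wz":0,"fingers":-1},{"x":0,"y":-0.001,"z":0.006,"wx":0.0005,"wy":0,"wz":0,"fingers":-1},{"x":0,"y":-0.001,"z":0.006,"wx":0.0005,"wy":0,"wz":0,"fingers":-1},{"x":0,"y":0,"z":0.003,"wx":0,"wy":0,"wz":0,"fingers":-1}]'

```text
clock: 5.92
tool_pos: [0.487, -0.2076, 0.054]
eef_rot: [0.797, 0.604, 0.001, -0.001]
contact_force: [-0.0, -1.0, 3.0]
opening: 0.005
```

```bash
python3 -c "
from h import *
show(); to([*PAD,.055])"
```

```text
{'clock': 5.925, 'q': [0.4098, 0.869, -0.1547, 1.9819, 0.3797, 0.3179, 1.2442], 'tool_pos': [0.487, -0.2076, 0.054], 'eef_rot': [0.797, 0.604, 0.0007, -0.0005], 'contact_force': [-0.0405, -1.0491, 2.9663], 'opening': 0.005}
to [ 0.4878 -0.2079  0.055 ] units [-0.0001  0.001  -0.0013] turn [ 0.     -0.0006 -0.0008]
```

The pad is pressed 6 mm with 3 N. I'll hold briefly, then draw up and away towards the pendant's -x end.

apply_moves --series '[{"x":0,"y":0,"z":0,"wx":0,"wy":0,"wz":0,"fingers":-1},{"x":0,"y":0,"z":0,"wx":0,"wy":0,"wz":0,"fingers":-1},{"x":0,"y":-0.01,"z":-0.015,"wx":0,"wy":0,"wz":0,"fingers":-1},{"x":0,"y":-0.06,"z":-0.04,"wx":0,"wy":0,"wz":0,"fingers":-1},{"x":0,"y":-0.05,"z":-0.05,"wx":0,"wy":0,"wz":0,"fingers":-1},{"x":0,"y":0,"z":-0.07,"wx":0,"wy":0,"wz":0,"fingers":-1},{"x":0,"y":0,"z":-0.05,"wx":0,"wy":0,"wz":0,"fingers":-1},{"x":0,"y":0,"z":0,"wx":0,"wy":0,"wz":0,"fingers":-1}]'

```text
clock: 6.92
tool_pos: [0.3861, -0.1797, 0.24]
eef_rot: [0.797, 0.604, -0.002, -0.002]
contact_force: [-0.3, -1.4, 0.6]
opening: 0.004
```

apply_moves --series '[{"x":0,"y":0,"z":0,"wx":0,"wy":0,"wz":0,"fingers":-1},{"x":0,"y":0,"z":0,"wx":0,"wy":0,"wz":0,"fingers":-1},{"x":0,"y":0,"z":0,"wx":0,"wy":0,"wz":0,"fingers":-1},{"x":0,"y":0,"z":0,"wx":0,"wy":0,"wz":0,"fingers":-1},{"x":0,"y":0,"z":0,"wx":0,"wy":0,"wz":0,"fingers":-1},{"x":0,"y":0,"z":0,"wx":0,"wy":0,"wz":0,"fingers":-1},{"x":0,"y":0,"z":0,"wx":0,"wy":0,"wz":0,"fingers":-1},{"x":0,"y":0,"z":0,"wx":0,"wy":0,"wz":0,"fingers":-1}]'

```text
clock: 7.92
tool_pos: [0.3832, -0.1788, 0.2367]
eef_rot: [0.797, 0.605, -0.004, -0.005]
contact_force: [0.2, 0.2, -0.3]
opening: 0.002
```

```bash
python3 - <<'E'
from h import *
show()
p0=np.load('side.npz')['p']
p,d=shot('side','s3'); W=cloud('side',d)
a=cv2.resize(p[100:290,230:420],(600,600)); cv2.imwrite('pics/s3c.png',a[:,:,::-1])
L=(W[...,:2]-ORG)@np.column_stack([ex,[-ex[1],ex[0]]])
m=(np.abs(L[...,0])<.06)&(np.abs(L[...,1])<.035)&(W[...,2]>.07)&(W[...,2]<.16)&(L[...,0]<.01)
print(m.sum(),np.polyfit(W[...,2][m],L[...,0][m],1),np.nanmax(W[...,2][m]) if m.any() else 0)
E
```

```text
{'clock': 7.925, 'q': [0.5567, 0.4573, -0.3358, 2.129, 0.2575, 0.6068, 1.3367], 'tool_pos': [0.3832, -0.1788, 0.2367], 'eef_rot': [0.7965, 0.6046, -0.004, -0.0053], 'contact_force': [0.1609, 0.1823, -0.3134], 'opening': 0.0022}
472 [-0.02073471 -0.00580111] 0.14037873939963397
```

View pics/s3c.png

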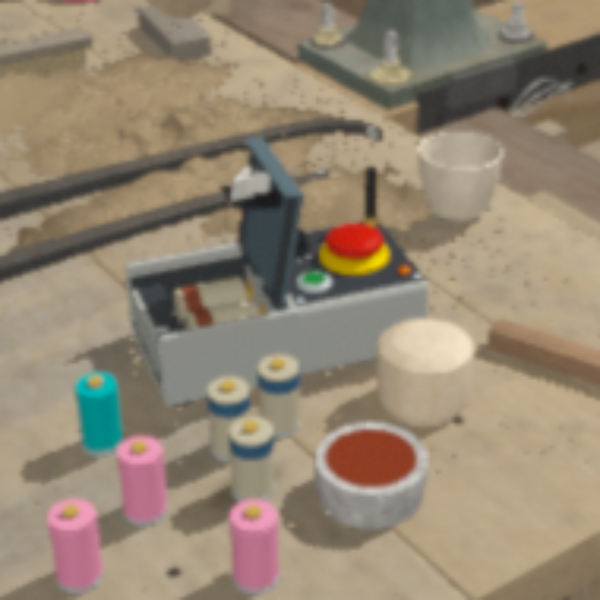

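The hatch is standing up, with its top edge near (270,165). The angle fit may be mixed up by the catch on its underside, so I'll measure the edges separately.

```bash
python3 - <<'E'
from h import *
for k in range(2):
  for n in('side','top'):
    p,d=shot(n,n+'4'); W=cloud(n,d)
    L=(W[...,:2]-ORG)@np.column_stack([ex,[-ex[1],ex[0]]])
    for lo,hi in((.062,.08),(.08,.1),(.1,.12),(.12,.132),(.132,.145)):
        m=(np.abs(L[...,0])<.05)&(np.abs(L[...,1])<.039)&(W[...,2]>lo)&(W[...,2]<hi)&(L[...,0]<.015)
        if m.sum()>5: print(n,lo,m.sum(),np.percentile(L[...,0][m],[5,25,50,75,95]).round(4))
    m=(np.abs(L[...,0])<.09)&(np.abs(L[...,1])<.048)&(W[...,2]>.055)&(W[...,2]<.061)
    if n=='top': print('pendant',cv2.minAreaRect((W[m][:,:2]*1000).astype(np.float32)))
  show()
E
```

```text
side 0.062 125 [-0.0133 -0.0099 -0.009  -0.0076  0.0096]
side 0.08 104 [-0.0087 -0.0064 -0.0053 -0.0046 -0.0035]
side 0.1 77 [-0.0123 -0.0057 -0.0027 -0.0017  0.0002]
side 0.12 143 [-0.0308 -0.0243 -0.0138 -0.0046  0.0003]
side 0.132 149 [-0.024  -0.0063 -0.0025  0.0018  0.0056]
top 0.062 78 [-0.0129 -0.0096 -0.0085 -0.0078 -0.0067]
top 0.08 97 [-0.0091 -0.0063 -0.0053 -0.0044 -0.0031]
top 0.1 110 [-0.0131 -0.0065 -0.003  -0.0022 -0.001 ]
top 0.12 164 [-0.0309 -0.0272 -0.0212 -0.0133 -0.0047]
top 0.132 330 [-0.0188 -0.0044 -0.0006  0.0032  0.0064]
pendant ((561.1828002929688, -228.29421997070312), (95.8204116821289, 179.77854919433594), 74.65856170654297)
{'clock': 8.075, 'q': [0.5566, 0.4572, -0.3358, 2.129, 0.2575, 0.6068, 1.3367], 'tool_pos': [0.3832, -0.1788, 0.2367], 'eef_rot': [0.7965, 0.6046, -0.004, -0.0053], 'contact_force': [-0.2268, 0.2884, -0.3025], 'opening': 0.0004}
side 0.062 121 [-0.0131 -0.0101 -0.0088 -0.0078  0.0112]
side 0.08 111 [-0.0091 -0.0067 -0.0054 -0.0044 -0.0032]
side 0.1 73 [-0.0119 -0.0058 -0.0029 -0.0013 -0.0002]
side 0.12 139 [-0.0311 -0.0249 -0.0149 -0.004   0.0003]
side 0.132 150 [-0.0242 -0.0063 -0.003   0.0021  0.0055]
top 0.062 81 [-0.0128 -0.0097 -0.0087 -0.0077 -0.0065]
top 0.08 92 [-0.009  -0.0061 -0.005  -0.0042 -0.0032]
top 0.1 110 [-0.0142 -0.0068 -0.0031 -0.0021 -0.0012]
top 0.12 164 [-0.0309 -0.0271 -0.0214 -0.0131 -0.0048]
top 0.132 333 [-0.0181 -0.0047 -0.0006  0.0033  0.0066]
pendant ((560.9226684570312, -228.36570739746094), (95.79115295410156, 179.6799774169922), 74.51622772216797)
{'clock': 8.175, 'q': [0.5566, 0.4572, -0.3358, 2.129, 0.2575, 0.6068, 1.3367], 'tool_pos': [0.3832, -0.1788, 0.2367], 'eef_rot': [0.7965, 0.6046, -0.004, -0.0053], 'contact_force': [-0.3994, 0.419, 1.5408], 'opening': 0.0014}
```

The hatch face leans 10° past vertical, which is 1.75 rad, its stop. It is at rest and the pendant has not moved, so I'll hand in.

```bash
python3 -c "
from h import *
print(finish_job())"
```

```text
the job is handed in; nothing more can be done
None
```

The stop button is locked in and the battery hatch stands wide open. I handed the job in at about 8.2 s; no verdict was reported.

- **Stop button:** I pressed it with the closed fingertips to its hard stop, at about 31 N. Its measured top dropped 8 mm, from 83.7 to 75.8 mm.
- **Hatch:** I pressed the ribbed pad 6 mm down at about 3 N, held it, then drew up and away. The hatch face now leans about 10° past vertical, roughly 1.75 rad. Two measurements 0.1 s apart gave the same reading.
- **Pendant:** it lies within about 1 mm of where it started.
- **Cells, tin and blank:** I checked these only by eye in the last picture, where they look undisturbed and the cells upright.
- **Arm:** it is clear of everything, about 0.24 m above the bench.

**Checks that disagreed or were missing:**
- My first fit of the hatch angle gave slightly short of vertical, because it included the catch on the hatch's underside. Measuring the hatch face alone settled it.
- The tool drifted up to 12 mm sideways during fast descents. On the hatch pad I corrected this before touching it. On the stop button the finger was about 6 mm off-centre during the first part of the press.
- The latch pin's position could not be seen, so I inferred that it is free from the hatch standing open.

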